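Roller change on a scooter variator

TASK

Finish the roller change: take the scoop by its handle, push the scrap bin's flap in with the scoop's nose, tip all six worn rollers through into the bin, and set the empty scoop back down flat on the rubber mat. Drop the new roller from the dish into the variator's empty pocket, lying on its side across the pocket like the other five. Leave the other things on the bench where they are.

Things in the scene. Friction and masses are not known exactly. Their poses are not given: they have to be found in the camera images.
- bin: Grey sheet-steel scrap bin, 200 mm deep (x), 190 wide (y), 250 high, fixed, hollow. Origin: centre of its underside; z up; it faces its own -x. Front wall upright to 120 mm; above it the hood's face leans back from x -100, z 120 to x -35, z 245 mm (27 deg from vertical); behind that a flat top. In the leaning face is an opening 140 mm wide (y -70 to 70), closed by the flap.
- bin_sill (a point): Middle of the bottom edge (sill) of the bin's opening, at x -94, y 0, z 131 mm in the bin's frame; axes as the bin's.
- flap (a joint): Angle of the bin's push flap, a thin steel plate 137 mm wide, 118 long, hinged along the top of the opening (hinge line at x -36, z 233 mm in the bin's frame). 0 = shut, lying in the leaning face; it opens inwards only, to 1.35 rad, and a weak spring (1 to 2 N at the plate) shuts it again.
- scoop_grip (a point): Middle of the handle of the aluminium parts scoop (150 g): the point to grip. x towards the scoop's open nose, z up as it stands. The handle is a level wooden bar with flat sides, 90 mm long (x), 18 wide (y), 14 high, its middle 40 mm above the scoop's underside; gripped across its width, the tool may lean at any angle along x. The pan's back wall is 40 mm ahead, its nose edge 144 mm ahead.
- scoop_pan (a point): Middle of the scoop's pan, 18 mm above its underside; axes as scoop_grip. Pan 104 mm long, 66 wide, open at the top and the nose; back wall 48 mm high, side walls 36 high; floor 3 mm thick, its last 38 mm rising 10 deg to the nose: rollers stay in while it is held level and roll out with the nose tipped about 50 deg down.
- scoop_nose (a point): Middle of the scoop's front edge (nose), on top of its floor, 9 mm above the underside and 52 mm ahead of the pan's middle; axes as the scoop's. With the handle gripped so that the gripper leans back, away from the nose, by 30 to 40 deg while the scoop is level, it stands about upright and clear of the bin's hood when the nose is tipped down.
- mat: Black rubber mat, 210 x 130 x 3 mm, fixed flat on the bench; the scoop stands on it at the start. Origin: centre of its underside, x along its length.
- variator: Aluminium variator half of a scooter, 147 mm across, fixed, six roller pockets facing up. Origin: centre of its underside, z up. Pockets run out from the hub (radius 21 mm, 36 high), 23.4 mm wide between ribs; ribs and rim 34 mm high; floor climbs 20 deg outwards from height 12 mm, so a roller rolls in against the hub. Five are filled (tops at 40 mm); the empty one runs along its +x.
- pocket (a point): Where the centre of a roller lies when it is home in the empty pocket: 32.5 mm out from the variator's centre along its +x, 28 mm above the bench; axes as the variator's. The roller lies with its axis along this frame's y.
- newroller_c (a point): Centre of the new roller, a grey plastic cylinder with a brass core, 23 mm in diameter and 18 mm long, 16 g, lying on its side in the round dish, its axis along its own y. Gripped by its two flat ends from above it can be let go over the pocket.
- dish: Round steel parts dish, 100 mm across the rim, 84 mm at the foot, 12 mm high, 3 mm thick floor, fixed. Origin: centre of its underside.
- oil: Grey oil bottle, 60 mm diameter, 150 mm high, loose bystander. Origin: centre of its underside.
- tub: White grease tub, 68 mm diameter, 55 mm high, loose bystander. Origin: centre of its underside.
- socket: Steel deep socket standing on end, 26 mm diameter, 58 mm high, loose bystander. Origin: centre of its underside.
- spanner: Steel spanner, 170 mm long, lying flat, loose bystander. Origin: below its middle.
- piston: Aluminium piston standing on its skirt, 52 mm diameter, 50 mm high, loose bystander. Origin: centre of its underside.
- worn0_c (a point): Centre of one of the six worn rollers lying in the scoop's pan (23 mm diameter, 18 mm long, 16 g).
- worn1_c (a point): Centre of another worn roller in the scoop's pan.
- worn2_c (a point): Centre of another worn roller in the scoop's pan.
- worn3_c (a point): Centre of another worn roller in the scoop's pan.
- worn4_c (a point): Centre of another worn roller in the scoop's pan.
- worn5_c (a point): Centre of another worn roller in the scoop's pan.
Not all that is in view belongs to the job. Leave any yellow look-alike of the variator alone.

How it is judged (in metres and radians):
On the way, in this order (a step that is already met when the one before it is completed fails the run):
1. the flap is pushed in by the scoop, its nose inside the bin's opening (value of joint flap above 0.35 rad and x of scoop_nose in the frame of bin above -0.065 m and y of scoop_nose in the frame of bin between -0.07 and 0.07 m and z of scoop_nose in the frame of bin between 0.06 and 0.23 m), for 0.1 s.
2. all six worn rollers are down in the bin (x of worn0_c in the frame of bin between -0.1 and 0.1 m and y of worn0_c in the frame of bin between -0.095 and 0.095 m and z of worn0_c in the frame of bin between 0 and 0.09 m and x of worn1_c in the frame of bin between -0.1 and 0.1 m and y of worn1_c in the frame of bin between -0.095 and 0.095 m and z of worn1_c in the frame of bin between 0 and 0.09 m and x of worn2_c in the frame of bin between -0.1 and 0.1 m and y of worn2_c in the frame of bin between -0.095 and 0.095 m and z of worn2_c in the frame of bin between 0 and 0.09 m and x of worn3_c in the frame of bin between -0.1 and 0.1 m and y of worn3_c in the frame of bin between -0.095 and 0.095 m and z of worn3_c in the frame of bin between 0 and 0.09 m and x of worn4_c in the frame of bin between -0.1 and 0.1 m and y of worn4_c in the frame of bin between -0.095 and 0.095 m and z of worn4_c in the frame of bin between 0 and 0.09 m and x of worn5_c in the frame of bin between -0.1 and 0.1 m and y of worn5_c in the frame of bin between -0.095 and 0.095 m and z of worn5_c in the frame of bin between 0 and 0.09 m), for 0.1 s.
At the end, for the whole second after the job is handed in: Six worn rollers inside the bin, under 90 mm high, flap shut (< 0.1 rad); scoop flat (0.08 rad), mid-pan over the mat; new roller lying across the empty pocket (0.3 rad), its centre within 12 mm inwards, 16 mm outwards, 5 mm sideways and 6 mm in height of home (all of step 2 and value of joint flap below 0.1 rad and x of scoop_pan in the frame of mat between -0.105 and 0.105 m and y of scoop_pan in the frame of mat between -0.065 and 0.065 m and height (world z) of scoop_pan below 0.026 m and angle between scoop_pan's own z axis and vertical below 0.08 rad and x of newroller_c in the frame of pocket between -0.012 and 0.016 m and y of newroller_c in the frame of pocket between -0.005 and 0.005 m and z of newroller_c in the frame of pocket between -0.006 and 0.006 m and angle between the y axis of newroller_c and the y axis of variator, either way round below 0.3 rad); the robot touches nothing.
It fails at once if the oil is shifted by more than 30 mm (distance of oil from where it was at the start of the episode above 0.03 m).
It fails at once if the tub is shifted by more than 30 mm (distance of tub from where it was at the start of the episode above 0.03 m).
It fails at once if the socket is shifted by more than 30 mm (distance of socket from where it was at the start of the episode above 0.03 m).
It fails at once if the spanner is shifted by more than 30 mm (distance of spanner from where it was at the start of the episode above 0.03 m).
It fails at once if the piston is shifted by more than 30 mm (distance of piston from where it was at the start of the episode above 0.03 m).
It also fails if it takes over 70 s, if anything falls off the work surface, if the arm or the gripper's body presses on something with over 40 N, if the wrist force passes 120 N, or if a joint passes its speed limit or range.

ROBOT

A 6-joint arm with a two-finger parallel gripper is mounted at the origin on the work surface. World frame = base frame: x ahead of the robot, y to its left, z up, the work surface at z = 0. Lengths are in mm, angles in rad, forces in N, time in s.
With the tool pointing down it reaches from about 250 to 800 mm from the base axis. Payload 8.5 kg.
Tool frame: the origin (TCP) lies at the very end of the fingers, on their centre line; the grasp point (between the pads) lies 19 mm behind it (robot.grip_point_offset is the distance from the TCP to the grasp point, in mm); z points along the fingers, y is the line along which they close (so a half turn about z gives the same grasp; the last joint's range is limited). The gripper opens to 85 mm and grips with 20 to 120 N. Pads are 22 mm wide; open, the fingers measure 114 mm over their backs; the gripper's body (76 mm by 85 mm) begins 54 mm behind the grasp point. The pads swing forward as they close: fully open they stand 13 mm farther back than shut.
Start: joints at [-1.145, 0.238, -0.013, 1.319, 0, 1.571], TCP at [216.83, -478.081, 209.976] pointing down, gripper open.
Joint ranges: [-2.66, 2.66], [-1.03, 1.9], [-1.14, 1.46], [-1.82, 2.27], [-1.45, 1.34], [-3.14, 3.14]. Speed limits (rad/s): [2.22, 2.22, 2.79, 3.14, 3.14, 3.14].

INTERFACE

Orientations are given as a unit quaternion [x, y, z, w].
In Python, from bench import robot, grab_frame, calibration gives the robot as it stands.
- The arm moves only by the shell command python3 -m inch 'ROWS' [FORCE]. ROWS is text: rows parted by semicolons, each of 7 numbers parted by spaces: the finger opening in cm, from 0 to 8.54, then the shift along the world's x, y, z in cm, then the turn, a rotation vector about the world's x, y, z in rad. In form: jaw tx ty tz ax ay az; .... A call has 1 to 12 rows; each row shifts and turns the commanded pose from where the row before left it; what a row does not reach is not made up. A row lasts 1/8 s, in which the tool goes at most 62.5 mm and 10.7 degrees, less where a joint would pass 70% of its speed; a pose out of reach is approached as far as the arm can. A call with a gripper value outside its range is refused whole. The fingers move at their own pace and stop on an object; FORCE is the grip in N (left out, the last holds). Time passes only in rows, so rows that do not move let the fingers close. It gives the time, the measured TCP pose, the force, the opening and the grip force at its end, in the units of the state.
- robot.read_state(): the state, without advancing time (a new reading comes with each control period).
- grab_frame(name): name is "side" or "top"; returns (picture, depth): 400x640x3 uint8, blue, green, red; 400x640 float32, mm along the optical axis (not along the pixel's ray), 0 where there is no reading.
- calibration(name): a dict with "camera_matrix" (3x3 intrinsics, pixels), "D" ([k1, k2, p1, p2, k3] as OpenCV has them; the pictures are not rectified), "world_from_camera" (4x4, takes a point from camera to world coordinates). Camera axes: x right, y down, z forward; pixel columns grow to the right and rows downward; lengths in mm; the calibration is good to about 2 mm. A picture is of the moment at which its call begins. calibration takes no time and is no camera call.
- robot.sign_off(): hands the job in; it is judged then, once.
The state is a dict: "clock": time; "joint_positions": joint angles; "dq": joint speeds; "joint_torque": joint torques, N m; "position": TCP position; "eef_rot": TCP orientation; "force": force on the tool from outside, world axes, zero at the start; "wrist_torque": the same for the moment, N m; "grip_width": finger opening in mm; "grasp_force": force on a finger pad.
Only numpy, scipy, OpenCV 4.12 (cv2) and the standard library are available. Lean on these libraries where they do the work, as an engineer would, in place of code of your own. Each camera call takes 0.05 s, during which the arm holds its last target. There are 200 camera calls.

## Working session

There is one attempt and no reset: what is moved stays moved. The work goes in short steps, Python scripts to look and compute and a shell command to move; the robot and the scene stay as the last step left them, time stands still between calls to the robot, and variables do not carry over. Pictures are saved under pics/ and viewed, at most 10 in all, crops included, and the job is handed in when it is done.

```bash
ls; mkdir -p pics; cat > h.py <<'E'
import numpy as np, cv2
from bench import robot, grab_frame, calibration
def rays(cam,uv):
    c=calibration(cam);K=np.array(c["camera_matrix"]);D=np.array(c["D"]);T=np.array(c["world_from_camera"])
    p=cv2.undistortPoints(np.array(uv,float).reshape(-1,1,2),K,D).reshape(-1,2)
    d=np.c_[p,np.ones(len(p))]
    return T[:3,3],d@T[:3,:3].T
def onz(cam,uv,z):
    o,d=rays(cam,uv);z=np.broadcast_to(z,len(d));return o+d*((z-o[2])/d[:,2])[:,None]
def cloud(cam,depth):
    c=calibration(cam);T=np.array(c["world_from_camera"])
    v,u=np.mgrid[:400,:640];o,d=rays(cam,np.c_[u.ravel(),v.ravel()])
    P=o+d*depth.reshape(-1,1);P[depth.ravel()==0]=np.nan
    return P.reshape(400,640,3)
E
python3 - <<'E'
from h import *
for n in("top","side"):
    im,d=grab_frame(n);cv2.imwrite(f"pics/{n}0.png",im);np.save(f"{n}0.npy",d)
    print(n,np.round(calibration(n)["world_from_camera"],2).tolist(),np.round(calibration(n)["camera_matrix"],0).tolist(),(d>0).mean())
E
```

```text
pics
top [[0.02, -0.99, 0.17, 398.54], [-1.0, -0.02, -0.02, 50.37], [0.02, -0.17, -0.99, 1060.32], [0.0, 0.0, 0.0, 1.0]] [[375.0, 0.0, 313.0], [0.0, 375.0, 206.0], [0.0, 0.0, 1.0]] 0.9960234375
side [[1.0, -0.05, 0.05, 471.94], [-0.07, -0.72, 0.69, -828.62], [0.0, -0.69, -0.72, 1089.44], [0.0, 0.0, 0.0, 1.0]] [[476.0, 0.0, 313.0], [0.0, 476.0, 201.0], [0.0, 0.0, 1.0]] 0.99596875
```

View pics/top0.png

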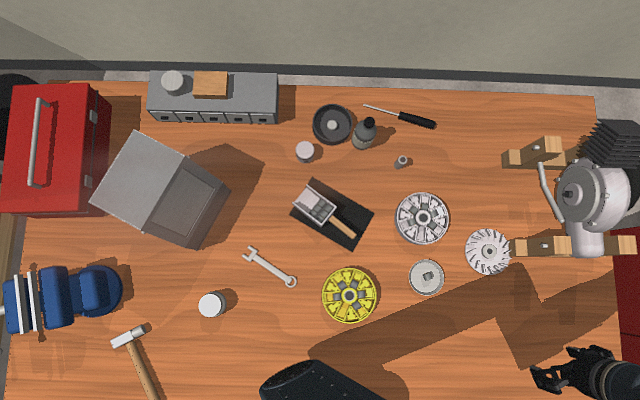

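View pics/side0.png

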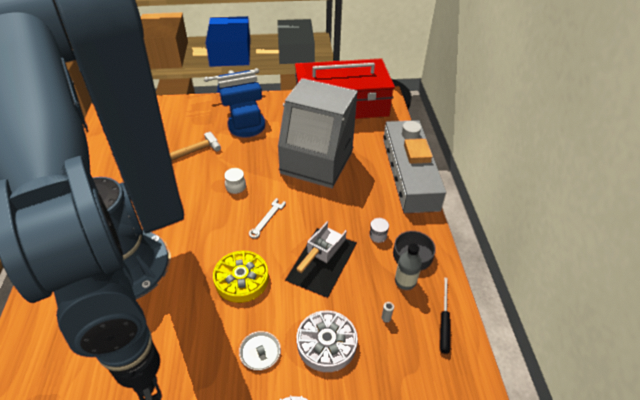

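The top view shows the bin at (160,190) with its flap facing lower right, the scoop on the mat at (325,212), the true variator at (422,218), the dish with the roller at (427,277), and the yellow decoy at (349,295). Bystanders: piston (305,151), oil (366,132), socket (402,161), tub (212,304), spanner (270,267).

```bash
cat > m1.py <<'E'
from h import *
im=cv2.imread("pics/top0.png");P=cloud("top",np.load("top0.npy"));Z=P[...,2]
def reg(m,u0,u1,v0,v1):
    r=np.zeros((400,640),np.uint8);r[v0:v1,u0:u1]=m[v0:v1,u0:u1];return r
def rect(m,z=None):
    cs,_=cv2.findContours(m,cv2.RETR_EXTERNAL,cv2.CHAIN_APPROX_NONE);c=max(cs,key=cv2.contourArea).reshape(-1,2)
    p=onz("top",c,z) ; b=cv2.minAreaRect(p[:,:2].astype(np.float32));return b, cv2.boxPoints(b).round(1).tolist()
print("table z",np.nanmedian(Z[300:330,140:200]))
# bin top
m=reg((abs(Z-250)<5).astype(np.uint8),80,240,120,260);print("bintop",m.sum(),rect(m,250))
# leaning face normal
s=reg(((Z>140)&(Z<235)).astype(np.uint8),150,240,140,260)>0
q=P[s];c=q.mean(0);n=np.linalg.svd(q-c,full_matrices=False)[2][2];n*=np.sign(n[2]);print("face",len(q),c,n,np.degrees(np.arctan2(n[1],n[0])))
g=im.max(2)
m=reg((g<60).astype(np.uint8),280,385,170,255);print("mat",m.sum(),rect(m,3))
hsv=cv2.cvtColor(im,cv2.COLOR_BGR2HSV)
m=reg(((abs(Z-47)<4)&(hsv[...,1]>80)).astype(np.uint8),315,370,205,250);print("handle",m.sum(),rect(m,47),Z[m>0].mean())
m=reg(((Z>20)&(Z<70)).astype(np.uint8),285,350,170,230);
m2=reg(((Z>8)).astype(np.uint8),280,370,170,245);print("scoop",m2.sum(),rect(m2,30))
m=reg(((Z>28)&(Z<45)).astype(np.uint8),385,460,185,255)
cs,_=cv2.findContours(m,cv2.RETR_EXTERNAL,cv2.CHAIN_APPROX_NONE);c=max(cs,key=cv2.contourArea).reshape(-1,2)
print("variator",cv2.minEnclosingCircle(onz("top",c,34)[:,:2].astype(np.float32)),cv2.fitEllipse(onz("top",c,34)[:,:2].astype(np.float32)))
m=reg((Z>6).astype(np.uint8),400,450,255,300);cs,_=cv2.findContours(m,cv2.RETR_EXTERNAL,cv2.CHAIN_APPROX_NONE);c=max(cs,key=cv2.contourArea).reshape(-1,2)
print("dish",cv2.fitEllipse(onz("top",c,12)[:,:2].astype(np.float32)))
m=reg((Z>18).astype(np.uint8),405,450,255,300);print("roller",m.sum(),rect(m,22),np.nanmax(Z[255:300,405:450]))
a=cv2.resize(im[165:305,275:475],(800,560),interpolation=cv2.INTER_CUBIC);cv2.imwrite("pics/c1.png",a)
E
python3 m1.py
```

```text
table z 0.14322729092464215
bintop 5106 (((590.138916015625, 423.9860534667969), (139.87136840820312, 189.82321166992188), 63.6355094909668), [[474.0, 403.5], [644.0999755859375, 319.20001220703125], [706.2000122070312, 444.5], [536.2000122070312, 528.7999877929688]])
face 2742 [548.15995185 342.33365006 188.59370259] [-0.40052541 -0.79019354  0.46386806] -116.87908339003424
mat 1690 (((557.4404907226562, -24.85443115234375), (206.5050048828125, 127.21986389160156), 60.37298583984375), [[451.1000061035156, -83.19999694824219], [561.7000122070312, -146.10000610351562], [663.7999877929688, 33.5], [553.2000122070312, 96.30000305175781]])
handle 150 (((515.94287109375, -49.550418853759766), (83.81830596923828, 18.477840423583984), 52.12935256958008), [[482.8999938964844, -77.0], [497.5, -88.30000305175781], [549.0, -22.100000381469727], [534.4000244140625, -10.800000190734863]]) 48.59276840542216
scoop 1016 (((551.3671264648438, -7.462226867675781), (195.46363830566406, 74.5208740234375), 52.561424255371094), [[462.3999938964844, -62.400001525878906], [521.5, -107.69999694824219], [640.4000244140625, 47.5], [581.2000122070312, 92.80000305175781]])
variator ((548.0115966796875, -275.0238342285156), 74.167236328125) ((548.22900390625, -275.34185791015625), (144.28944396972656, 146.08486938476562), 5.654633522033691)
dish ((384.19329833984375, -288.1078186035156), (96.64498138427734, 97.9964828491211), 125.78782653808594)
roller 54 (((387.10516357421875, -288.611328125), (18.69266128540039, 21.570011138916016), 18.46784019470215), [[374.79998779296875, -281.29998779296875], [381.70001220703125, -301.79998779296875], [399.3999938964844, -295.8999938964844], [392.6000061035156, -275.3999938964844]]) 29.141901526232004
```

```bash
python3 - <<'E'
from h import *
im=cv2.imread("pics/side0.png")
cv2.imwrite("pics/c2.png",cv2.resize(im[220:375,230:430],(800,600),interpolation=cv2.INTER_CUBIC))
E
```

```text
(no output)
```

View pics/c1.png

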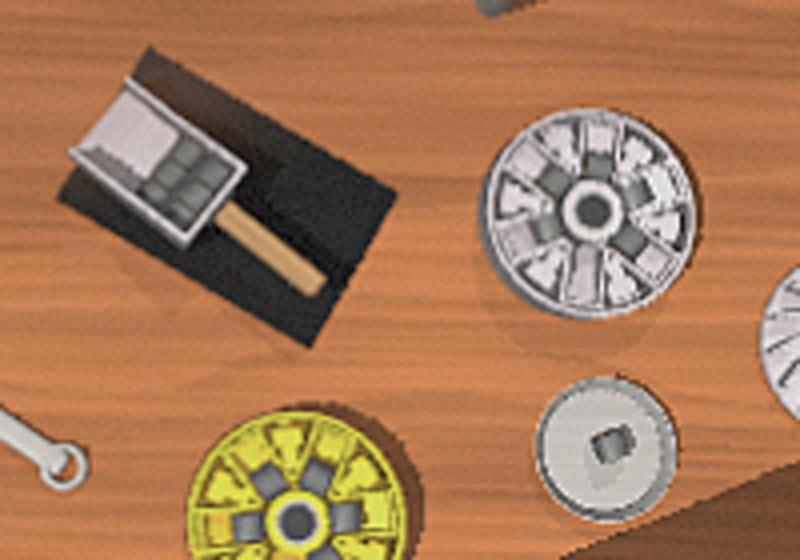

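View pics/c2.png

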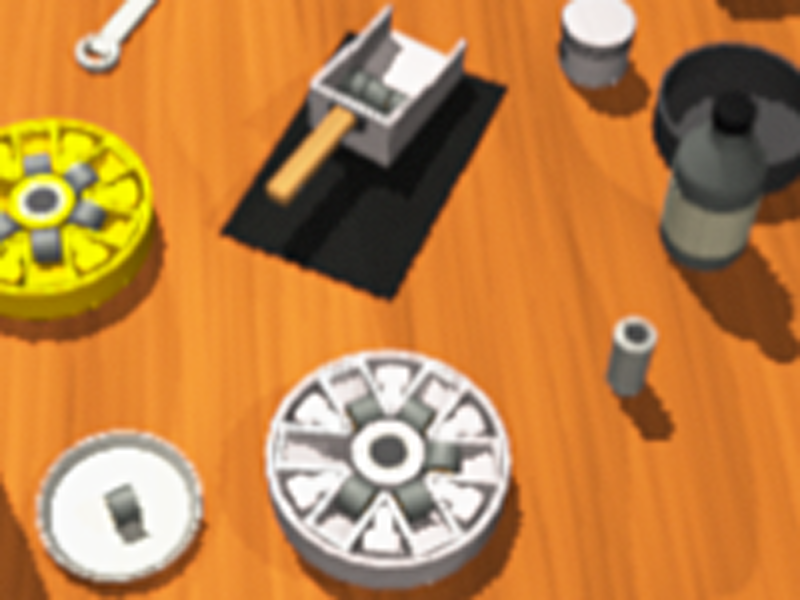

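c1 shows the scoop's handle pointing lower right, with its nose upper left. The rollers lie 3 across × 2 deep against the back wall. The variator's empty pocket is at crop (587,275), i.e. towards world −x, and the dish roller is at crop (613,445).

```bash
cat > m2.py <<'E'
from m1 import *
print('-----')
# handle axis, PCA from cloud
m=reg(((Z>43)&(Z<55)&(hsv[...,1]>80)).astype(np.uint8),320,370,205,250)
v,u=np.nonzero(m);p=onz("top",np.c_[u,v],50)[:,:2];c=p.mean(0);d=np.linalg.svd(p-c)[2][0];d*=np.sign(d[0])
s=(p-c)@d;print("handle",c,np.degrees(np.arctan2(d[1],d[0])),s.min(),s.max(),len(p))
# side view check
ims=cv2.imread("pics/side0.png");hs=cv2.cvtColor(ims,cv2.COLOR_BGR2HSV);Ps=cloud("side",np.load("side0.npy"))
w=(Ps[...,2]>43)&(Ps[...,2]<56)&(np.hypot(Ps[...,0]-c[0],Ps[...,1]-c[1])<60)&(hs[...,1]>80)
v,u=np.nonzero(w);p=onz("side",np.c_[u,v],48)[:,:2];c2=p.mean(0);d=np.linalg.svd(p-c2)[2][0];d*=np.sign(d[0]);s=(p-c2)@d
print("handle side",c2,np.degrees(np.arctan2(d[1],d[0])),s.min(),s.max(),len(p))
# pan walls
for nm,PP,cam in(("top",P,"top"),("side",Ps,"side")):
    k=(np.hypot(PP[...,0]-580,PP[...,1]-25)<75)&(PP[...,2]>32)&(PP[...,2]<60)
    e=np.array([np.cos(np.radians(52.5)),np.sin(np.radians(52.5))]);q=PP[k];r=(q[:,:2]-c)@np.c_[e,[-e[1],e[0]]]
    print(nm,"pan along",r.min(0),r.max(0))
# variator rollers: dark greyish in variator
for cam,I,PP in(("top",im,P),("side",ims,Ps)):
    R=np.hypot(PP[...,0]-548,PP[...,1]+275);H=cv2.cvtColor(I,cv2.COLOR_BGR2HSV)
    k=((R<48)&(R>22)&(PP[...,2]>30)&(H[...,2]<130)).astype(np.uint8)
    n,l,st,ce=cv2.connectedComponentsWithStats(k)
    hub=((R<13)&(H[...,2]<130));vv,uu=np.nonzero(hub);hc=onz(cam,[[uu.mean(),vv.mean()]],36)[0] if hub.any() else None
    print(cam,"hub",hc)
    for i in range(1,n):
        if st[i,4]>12:
            x=onz(cam,[ce[i]],38)[0]-[548,-275,0];print(st[i,4],x[:2].round(1),np.degrees(np.arctan2(x[1],x[0])).round(1))
# piece zooms
def z(I,PP,x,y,n):
    k=np.nanargmin(np.where(np.isnan(PP[...,0]),9e9,np.hypot(PP[...,0]-x,PP[...,1]-y)));v,u=divmod(k,640)
    return cv2.resize(I[v-n:v+n,u-n:u+n],(400,400),interpolation=cv2.INTER_CUBIC),(u-n,v-n)
a,o1=z(im,P,387,-288,14);b,o2=z(ims,Ps,387,-288,14);print(o1,o2)
cv2.imwrite("pics/c3.png",np.hstack([a,b]));print(robot.read_state())
E
python3 m2.py | sed '1,/-----/d'
```

```text
handle [515.47756579 -49.43593554] 52.593094855782454 -41.60412491600756 42.02866284137568 208
handle side [517.92081627 -51.18267835] 53.71366827258716 -45.177591793232246 49.178224809623615 184
top pan along [ 23.80157331 -34.96431228] [151.64960278  32.62201226]
side pan along [ 24.46747731 -37.59685472] [149.57070155  31.60671   ]
top hub [ 547.53543394 -276.57576973   36.        ]
47 [31.3 -5.3] -9.5
50 [19.9 26.3] 52.8
20 [ 13.5 -35.7] -69.3
18 [-11.1  24.1] 114.8
14 [-15.1  39.6] 110.9
51 [-20.4 -25.2] -128.9
side hub [ 549.27914776 -275.96852976   36.        ]
19 [-12.2  22.2] 118.8
22 [21.6 17.8] 39.4
29 [ 35.6 -11.7] -18.2
37 [-19.8 -32. ] -121.8
45 [ 12.7 -37.1] -71.2
(np.int64(414), np.int64(262)) (np.int64(246), np.int64(333))
{'clock': 0.1, 'joint_positions': array([-1.14500568e+00,  2.38727589e-01, -1.41975111e-02,  1.31917415e+00,
       -1.51327309e-05,  1.57078735e+00]), 'dq': array([ 0.00068106, -0.00169257,  0.0032777 ,  0.00052905, -0.0009395 ,
       -0.00038746]), 'joint_torque': array([-3.21120342e-04, -5.39720356e+01,  3.46999454e+01,  1.33552417e-02,
       -3.39004089e-05,  3.10019436e-05]), 'position': array([ 216.67490373, -477.75769293,  209.42761924]), 'eef_rot': array([ 9.77422100e-01,  2.11295085e-01, -1.45040538e-04, -6.35155886e-04]), 'force': array([ 0.04043581,  0.24850247, -1.06357481]), 'wrist_torque': array([ 0.02643036, -0.00506101, -0.01089174]), 'grasp_force': 0.0, 'grip_width': 85.77063177523823}
```

View pics/c3.png

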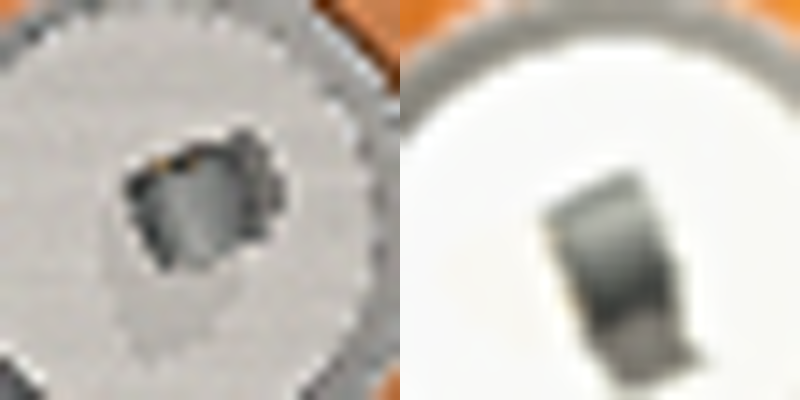

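c3 shows the roller's generators, and brass at both ends, running at about +19° from world x. Centre is near (387,−290).

Next is a helper that computes the deltas from the current pose.

```bash
cat > go.py <<'E'
from h import *
from scipy.spatial.transform import Rotation as R
def pose(yaw,tilt):  # yaw deg of forward dir; tilt deg: tool z leans forward from down
    a,t=np.radians(yaw),np.radians(tilt);f=np.array([np.cos(a),np.sin(a),0]);y=np.array([f[1],-f[0],0])
    z=np.sin(t)*f-np.cos(t)*np.array([0,0,1]);return R.from_matrix(np.c_[np.cross(y,z),y,z])
def delta(p0,r0,p1,r1):
    d=(np.array(p1)-p0)/10;w=(r1*r0.inv()).as_rotvec();n=int(np.ceil(max(np.linalg.norm(d)/6.2,np.linalg.norm(w)/.18)))
    print("total cm",d.round(2),"rot",w.round(3),"n",n,"each",(d/n).round(2),(w/n).round(3))
def now():
    s=robot.read_state();return s["position"],R.from_quat(s["eef_rot"])
def tcp(grip,r): return np.array(grip)+19*r.as_matrix()[:,2]
E
python3 - <<'E'
from go import *
p,r=now();r1=pose(53,38);g=tcp([517,-48,43],r1);z=r1.as_matrix()[:,2]
pre=g-130*z
print(g,pre);delta(p,r,pre,r1);delta(pre,r1,g,r1)
E
```

```text
[524.03977218 -38.65790679  28.02779568] [ 475.87290992 -102.57749192  130.46919365]
total cm [25.92 37.52 -7.9 ] rot [ 0.418 -0.524  0.48 ] n 8 each [ 3.24  4.69 -0.99] [ 0.052 -0.065  0.06 ]
total cm [  4.82   6.39 -10.24] rot [0. 0. 0.] n 3 each [ 1.61  2.13 -3.41] [0. 0. 0.]
```

```bash
python3 -m inch '5 3.24 4.69 0 .052 -.065 .06;5 3.24 4.69 0 .052 -.065 .06;5 3.24 4.69 0 .052 -.065 .06;5 3.24 4.69 0 .052 -.065 .06;5 3.24 4.69 0 .052 -.065 .06;5 3.24 4.69 -2 .052 -.065 .06;5 3.24 4.69 -3 .052 -.065 .06;5 3.24 4.69 -2.9 .052 -.065 .06;5 0 0 0 0 0 0;5 0 0 0 0 0 0' 80
python3 - <<'E'
from go import *
p,r=now();r1=pose(53,38);g=tcp([517,-48,43],r1);delta(p,r,g,r1);print(robot.read_state()["joint_positions"])
im,d=grab_frame("top");cv2.imwrite("pics/t1.png",cv2.resize(im[120:280,240:460],(800,582),interpolation=cv2.INTER_CUBIC))
E
```

```text
clock: 1.35
position: [474.2, -105.5, 132.6]
eef_rot: [0.847, 0.422, 0.289, -0.144]
force: [0.2, -0.3, 0.1]
grip_width: 50.4
grasp_force: 0.0
total cm [  4.98   6.69 -10.46] rot [ 0.004 -0.003  0.001] n 3 each [ 1.66  2.23 -3.49] [ 0.001 -0.001  0.   ]
[-0.64495123  0.2022143  -0.46321451  0.90455627  0.6584694   1.5727878 ]
```

```bash
python3 -m inch '5 1.25 1.68 -2.62 0 0 0;5 1.25 1.68 -2.62 0 0 0;5 1.25 1.68 -2.62 0 0 0;5 1.2 1.65 -2.6 0 0 0;5 0 0 0 0 0 0;5 0 0 0 0 0 0'
python3 - <<'E'
from go import *
p,r=now();r1=pose(53,38);g=tcp([517,-48,43],r1);delta(p,r,g,r1)
im,d=grab_frame("side");cv2.imwrite("pics/s1.png",cv2.resize(im[200:320,260:420],(800,600),interpolation=cv2.INTER_CUBIC))
E
```

```text
clock: 2.15
position: [524.3, -39.6, 29.0]
eef_rot: [0.847, 0.422, 0.29, -0.144]
force: [-0.4, -0.4, 0.7]
grip_width: 49.7
grasp_force: 0.0
total cm [-0.02  0.09 -0.1 ] rot [ 0.004 -0.001  0.002] n 1 each [-0.02  0.09 -0.1 ] [ 0.004 -0.001  0.002]
```

View pics/s1.png

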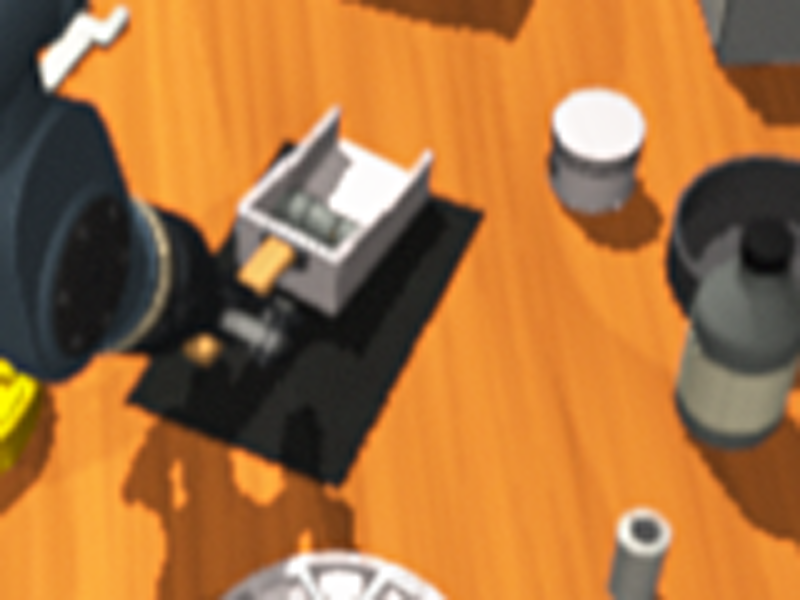

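The gripper straddles the handle: its tail end shows at (205,350), the forward part at (265,265), and one finger at (255,330). I'll close and lift.

```bash
python3 -m inch '1 0 0 0 0 0 0;1 0 0 0 0 0 0;1 0 0 0 0 0 0;1 0 0 0 0 0 0;1 0 0 0 0 0 0;1 0 0 .5 0 0 0;1 0 0 1 0 0 0;1 0 0 2 0 0 0;1 0 0 2 0 0 0;1 0 0 2 0 0 0;1 0 0 0 0 0 0' 100
cat > sc.py <<'E'
from go import *
# measure scoop wall rim / level from side+top depth, relative to tool forward
p,r=now();g=p-19*r.as_matrix()[:,2];f=r.as_matrix()[:,1];f=np.array([-f[1],f[0],0]);f/=np.linalg.norm(f);y=np.array([-f[1],f[0],0])
print("grip",g.round(1),"yaw",np.degrees(np.arctan2(f[1],f[0])).round(2))
for c in("top","side"):
    im,d=grab_frame(c);P=cloud(c,d);q=(P-g).reshape(-1,3)@np.c_[f,y,[0,0,1]];q=q[~np.isnan(q[:,0])]
    k=q[(q[:,0]>36)&(q[:,0]<165)&(abs(q[:,1])<50)&(abs(q[:,2])<60)]
    s=k[(k[:,0]>48)&(k[:,2]>-50)]
    print(c,len(k),"along",k[:,0].min().round(1),k[:,0].max().round(1),"lat",k[:,1].min().round(1),k[:,1].max().round(1))
    for a in range(50,150,20):
        t=k[(k[:,0]>a)&(k[:,0]<a+20)]
        if len(t)>4: print(a,len(t),"z 2/50/98%",np.percentile(t[:,2],[2,50,98]).round(1))
E
python3 sc.py
```

```text
clock: 3.58
position: [524.5, -38.8, 104.4]
eef_rot: [0.847, 0.422, 0.29, -0.143]
force: [0.0, -0.5, -2.6]
grip_width: 14.3
grasp_force: 98.1
grip [517.5 -48.  119.4] yaw 52.96
top 1109 along 36.0 150.3 lat -34.7 33.2
50 209 z 2/50/98% [-41.3 -18.9   6.8]
70 210 z 2/50/98% [-42.  -21.    1.9]
90 191 z 2/50/98% [-45.  -24.9  -1.8]
110 203 z 2/50/98% [-45.3 -40.4  -6.1]
130 197 z 2/50/98% [-42.8 -37.9  -7.8]
side 872 along 36.3 149.1 lat -35.8 32.8
50 81 z 2/50/98% [-40.6 -15.4   4. ]
70 169 z 2/50/98% [-42.1 -22.4  -0.5]
90 87 z 2/50/98% [-45.  -22.8  -5. ]
110 155 z 2/50/98% [-47.  -40.7  -8.8]
130 148 z 2/50/98% [-45.2 -39.2  -9.9]
```

The scoop is lifted with its nose about 4° down. I'll level it while moving to the bin.

```bash
python3 - <<'E'
from go import *
p,r=now();r1=pose(63.4,42.5);g=tcp([453.6,153,183],r1);print(g);delta(p,r,g,r1);print(robot.read_state()["joint_positions"])
E
```

```text
[459.34753145 164.47755508 168.9917306 ]
total cm [-6.42 20.29  6.63] rot [ 0.071 -0.044  0.182] n 4 each [-1.6   5.07  1.66] [ 0.018 -0.011  0.046]
[-0.45851532  0.21871441 -0.53990865  0.66838231  0.64520024  1.8070395 ]
```

```bash
python3 -m inch '1 0 0 1 .007 -.0045 0;1 0 0 1.6 .007 -.0045 .02;1 -.4 1.2 1.6 .007 -.0045 .02;1 -.8 2.5 1.2 .007 -.0045 .02;1 -.9 2.9 .8 .007 -.0045 .02;1 -.9 2.9 .4 .007 -.0045 .02;1 -.9 2.9 0 .007 -.0045 .02;1 -.9 2.9 0 .007 -.0045 .02;1 -.8 2.5 0 .007 -.0045 .02;1 -.5 1.5 0 .007 -.0045 .022;1 -.3 1 0 0 0 0;1 0 0 0 0 0 0' 120
python3 sc.py; python3 - <<'E'
from go import *
im,d=grab_frame("side");cv2.imwrite("pics/s2.png",cv2.resize(im[70:270,200:460],(780,600),interpolation=cv2.INTER_CUBIC))
print(robot.read_state()["joint_positions"])
E
```

```text
clock: 5.18
position: [459.5, 165.0, 168.9]
eef_rot: [0.793, 0.49, 0.309, -0.19]
force: [0.4, -0.7, -2.9]
grip_width: 13.6
grasp_force: 118.0
grip [453.7 153.5 182.9] yaw 63.42
top 1287 along 36.1 150.6 lat -35.6 32.0
50 211 z 2/50/98% [-34.5 -13.4  11.4]
70 251 z 2/50/98% [-34.8 -13.2   8.6]
90 192 z 2/50/98% [-36.6 -31.7   4.8]
110 247 z 2/50/98% [-35.1 -30.5   4.3]
130 241 z 2/50/98% [-30.4 -26.4   5.2]
side 693 along 37.0 154.1 lat -36.6 32.9
50 62 z 2/50/98% [-39.4  -4.9   9.7]
70 122 z 2/50/98% [-34.5 -13.8   7.6]
90 65 z 2/50/98% [-34.8 -13.2   2.8]
110 126 z 2/50/98% [-36.1 -29.4   2.5]
130 124 z 2/50/98% [-35.3 -26.6   2. ]
[-0.09388357 -0.01557418 -0.68117275  0.58341978  0.68117365  2.05661961]
```

View pics/s2.png

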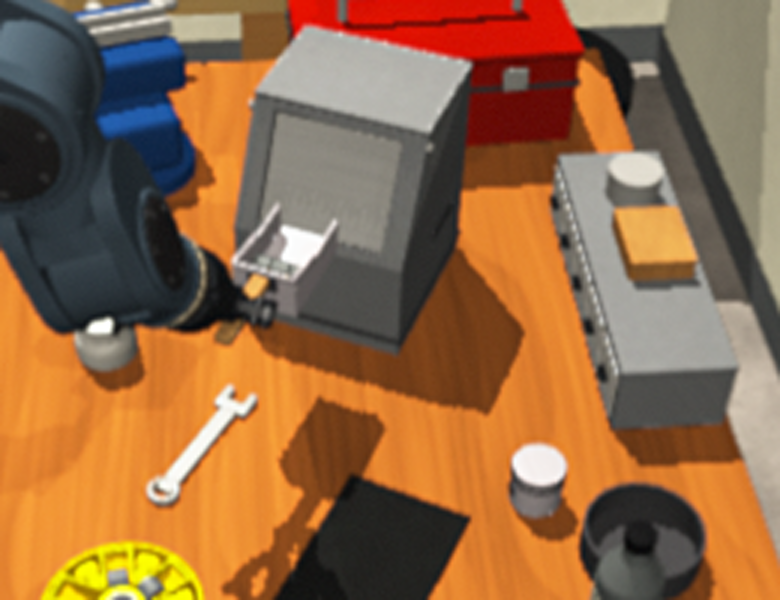

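The scoop is level at the flap, at about (290,235) in the crop, with the rollers still in it. I'll push in and work out the tip path.

```bash
python3 -m inch '1 .4 .8 0 0 0 0;1 .65 1.3 0 0 0 0;1 .65 1.3 0 0 0 0;1 .65 1.3 0 0 0 0;1 .65 1.3 0 0 0 0;1 .65 1.3 0 0 0 0;1 .65 1.3 0 0 0 0;1 .6 1.2 0 0 0 0;1 0 0 0 0 0 0;1 0 0 0 0 0 0' 120
python3 - <<'E'
from go import *
p,r=now();B=np.array([576.3,398]);f=np.array([np.cos(np.radians(63.4)),np.sin(np.radians(63.4))])
g=p-19*r.as_matrix()[:,2];print("grip bin",(g[:2]-B)@f,(g[:2]-B)@[-f[1],f[0]],g[2],robot.read_state()["joint_positions"].round(2))
s0=(g[:2]-B)@f+146+94;h0=g[2]-34.5-131;print(s0,h0)
prev=p
for i in range(1,11):
    th=np.radians(5.7*i);k=i/10;d=np.array([np.cos(th),-np.sin(th)]);n=np.array([np.sin(th),np.cos(th)])
    G=np.array([-94,131])+(h0+(14-h0)*k)*n+(s0+(48-s0)*k)*d-146*d+34.5*n
    t=tcp([*(B+f*G[0]),G[1]],pose(63.4,42.5-5.7*i));print(i,((t-prev)/10).round(2),t.round(0));prev=t
print(.0995*-f[1],.0995*f[0])
E
```

```text
clock: 6.58
position: [508.5, 262.5, 168.7]
eef_rot: [0.793, 0.49, 0.308, -0.19]
force: [-0.5, -1.6, -2.8]
grip_width: 13.5
grasp_force: 118.2
grip bin -164.34782180362134 0.0031466494621366224 182.6636719001548 [ 0.16  0.05 -0.64  0.39  0.58  2.34]
75.65217819637866 17.16367190015481
1 [0.06 0.11 0.55] [509. 264. 174.]
2 [0.08 0.16 0.56] [510. 265. 180.]
3 [0.11 0.21 0.57] [511. 267. 185.]
4 [0.13 0.27 0.57] [512. 270. 191.]
5 [0.16 0.32 0.56] [514. 273. 197.]
6 [0.19 0.38 0.55] [516. 277. 202.]
7 [0.22 0.44 0.53] [518. 282. 207.]
8 [0.25 0.5  0.5 ] [520. 287. 212.]
9 [0.28 0.56 0.46] [523. 292. 217.]
10 [0.31 0.62 0.41] [526. 298. 221.]
-0.08896834656551714 0.04455202923995759
```

```bash
python3 -m inch '1 .06 .11 .55 -.089 .0446 0;1 .08 .16 .56 -.089 .0446 0;1 .11 .21 .57 -.089 .0446 0;1 .13 .27 .57 -.089 .0446 0;1 .16 .32 .56 -.089 .0446 0;1 .19 .38 .55 -.089 .0446 0;1 .22 .44 .53 -.089 .0446 0;1 .25 .5 .5 -.089 .0446 0;1 .28 .56 .46 -.089 .0446 0;1 .31 .62 .41 -.089 .0446 0;1 0 0 0 0 0 0;1 0 0 0 0 0 0'
python3 -m inch '1 0 0 0 0 0 0;1 0 0 0 0 0 0;1 0 0 0 0 0 0;1 0 0 0 0 0 0;1 0 0 0 0 0 0;1 0 0 0 0 0 0'
python3 - <<'E'
from go import *
a,_=grab_frame("side");b,_=grab_frame("top")
cv2.imwrite("pics/s3.png",np.hstack([cv2.resize(a[70:230,240:400],(400,400),interpolation=cv2.INTER_CUBIC),cv2.resize(b[110:270,80:240],(400,400),interpolation=cv2.INTER_CUBIC)]))
print(robot.read_state()["joint_positions"].round(2))
E
```

```text
clock: 8.07
position: [526.8, 298.1, 221.3]
eef_rot: [0.844, 0.521, -0.107, 0.066]
force: [-0.2, -0.9, -2.7]
grip_width: 13.4
grasp_force: 118.1
clock: 8.82
position: [526.7, 298.3, 221.5]
eef_rot: [0.844, 0.521, -0.107, 0.066]
force: [-0.7, -1.0, -3.0]
grip_width: 13.5
grasp_force: 117.9
[ 0.58  0.57  0.5   1.72 -0.13  2.63]
```

View pics/s3.png

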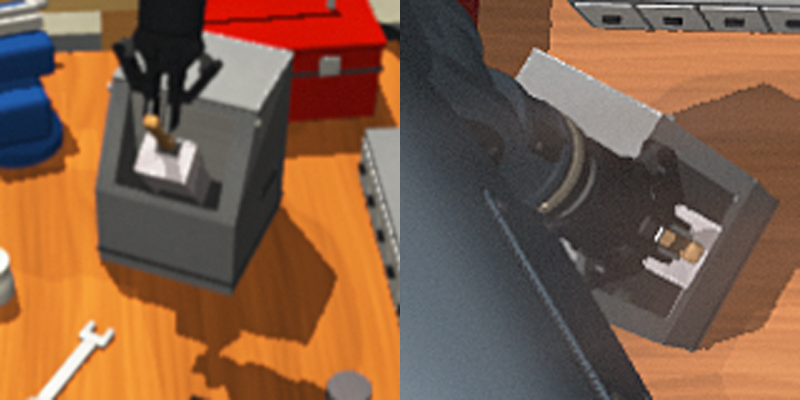

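The scoop is tipped through the flap opening: in the left half, its back wall is at (170,165) and the handle at (155,125). Now a short wiggle, then reverse out and check that the pan is empty.

```bash
python3 -m inch '1 0 0 .4 -.06 .03 0;1 0 0 -.4 .06 -.03 0;1 0 0 .4 -.06 .03 0;1 0 0 -.4 .06 -.03 0;1 0 0 0 0 0 0'
python3 -m inch '1 -.31 -.62 -.41 .089 -.0446 0;1 -.28 -.56 -.46 .089 -.0446 0;1 -.25 -.5 -.5 .089 -.0446 0;1 -.22 -.44 -.53 .089 -.0446 0;1 -.19 -.38 -.55 .089 -.0446 0;1 -.16 -.32 -.56 .089 -.0446 0;1 -.13 -.27 -.57 .089 -.0446 0;1 -.11 -.21 -.57 .089 -.0446 0;1 -.08 -.16 -.56 .089 -.0446 0;1 -.06 -.11 -.55 .089 -.0446 0;1 0 0 0 0 0 0'
python3 -m inch '1 -.5 -1 0 0 0 0;1 -.65 -1.3 0 0 0 0;1 -.65 -1.3 0 0 0 0;1 -.65 -1.3 0 0 0 0;1 -.65 -1.3 0 0 0 0;1 -.65 -1.3 0 0 0 0;1 -.65 -1.3 0 0 0 0;1 -.65 -1.3 0 0 0 0;1 -.6 -1.2 0 0 0 0;1 0 0 0 0 0 0;1 0 0 0 0 0 0'
python3 sc.py
python3 - <<'E'
from go import *
a,_=grab_frame("side");b,_=grab_frame("top")
cv2.imwrite("pics/s4.png",np.hstack([cv2.resize(a[70:270,220:420],(400,400),interpolation=cv2.INTER_CUBIC),cv2.resize(b[130:250,190:310],(400,400),interpolation=cv2.INTER_CUBIC)]))
E
```

```text
clock: 9.55
position: [526.5, 297.7, 221.8]
eef_rot: [0.844, 0.521, -0.107, 0.067]
force: [-0.5, -0.7, -2.4]
grip_width: 13.3
grasp_force: 118.1
clock: 10.92
position: [506.9, 261.1, 167.0]
eef_rot: [0.794, 0.489, 0.307, -0.191]
force: [-1.4, -0.9, -3.0]
grip_width: 13.5
grasp_force: 118.3
clock: 12.3
position: [452.7, 149.4, 169.2]
eef_rot: [0.793, 0.489, 0.309, -0.19]
force: [0.1, -0.2, -1.8]
grip_width: 13.5
grasp_force: 118.1
grip [446.9 137.9 183.2] yaw 63.35
top 1298 along 36.3 150.8 lat -35.7 32.1
50 184 z 2/50/98% [-37.4 -33.9  11.9]
70 239 z 2/50/98% [-36.6 -33.3   9.9]
90 244 z 2/50/98% [-35.2 -31.6   5.6]
110 243 z 2/50/98% [-33.4 -29.2   5.4]
130 256 z 2/50/98% [-29.5 -24.4   7.2]
side 724 along 36.4 153.4 lat -36.6 33.4
50 63 z 2/50/98% [-37.7  -8.1  11.4]
70 65 z 2/50/98% [-32.4  -6.1   8. ]
90 115 z 2/50/98% [-36.7 -30.8   5.1]
110 143 z 2/50/98% [-35.8 -28.3   4.2]
130 133 z 2/50/98% [-32.2 -24.8   4.9]
```

View pics/s4.png

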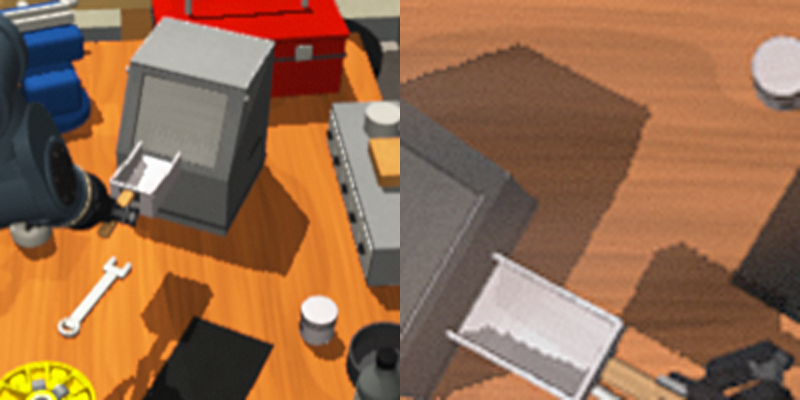

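The pan is empty, the flap is shut and no rollers are on the bench. I'll go back to the mat.

```bash
python3 - <<'E'
from go import *
p,r=now();r1=pose(54,40.5);g=tcp([508,-60,75],r1);print(g);delta(p,r,g,r1)
E
```

```text
[515.25298371 -50.01712435  60.55228665]
total cm [  6.29 -19.99 -10.84] rot [-0.03   0.019 -0.164] n 4 each [ 1.57 -5.   -2.71] [-0.008  0.005 -0.041]
```

```bash
python3 -m inch '1 .63 -2 0 -.003 .002 -.0164;1 .63 -2 0 -.003 .002 -.0164;1 .63 -2 -1 -.003 .002 -.0164;1 .63 -2 -1.5 -.003 .002 -.0164;1 .63 -2 -1.5 -.003 .002 -.0164;1 .63 -2 -1.5 -.003 .002 -.0164;1 .63 -2 -1.5 -.003 .002 -.0164;1 .63 -2 -1.5 -.003 .002 -.0164;1 .63 -2 -1.5 -.003 .002 -.0164;1 .62 -2 -.8 -.003 .002 -.0164;1 0 0 0 0 0 0;1 0 0 0 0 0 0'
python3 sc.py
```

```text
clock: 14.0
position: [515.2, -50.2, 61.2]
eef_rot: [0.836, 0.426, 0.308, -0.158]
force: [-0.3, 0.3, -2.0]
grip_width: 13.0
grasp_force: 118.2
grip [508.  -60.2  75.6] yaw 53.99
top 1045 along 36.4 151.9 lat -34.6 33.3
50 189 z 2/50/98% [-39.7 -36.    9.1]
70 194 z 2/50/98% [-39.3 -35.4   6.4]
90 190 z 2/50/98% [-38.8 -34.7   4.3]
110 192 z 2/50/98% [-38.4 -33.2   1.6]
130 194 z 2/50/98% [-33.7 -28.9   1.6]
side 874 along 36.1 153.0 lat -36.9 32.2
50 64 z 2/50/98% [-40.1  -4.8   9.5]
70 112 z 2/50/98% [-39.8 -24.9   6. ]
90 163 z 2/50/98% [-40.6 -34.7   2.3]
110 162 z 2/50/98% [-39.  -32.8   0.1]
130 158 z 2/50/98% [-37.3 -29.9   0. ]
```

```bash
python3 -m inch '1 0 0 -1 -.012 .009 0;1 0 0 -1 -.012 .009 0;1 0 0 -.8 0 0 0;1 0 0 -.2 0 0 0;1 0 0 -.1 0 0 0;1 0 0 -.1 0 0 0;1 0 0 0 0 0 0;1 0 0 0 0 0 0' 100
```

```text
clock: 15.1
position: [515.4, -50.5, 29.2]
eef_rot: [0.841, 0.428, 0.296, -0.151]
force: [-0.2, 0.4, -1.2]
grip_width: 13.5
grasp_force: 118.3
```

```bash
python3 -m inch '1 0 0 -.1 0 0 0;1 0 0 0 0 0 0;1 0 0 0 0 0 0'; python3 -m inch '1 0 0 -.1 0 0 0;1 0 0 0 0 0 0;1 0 0 0 0 0 0' 
```

```text
clock: 15.48
position: [515.5, -50.6, 28.2]
eef_rot: [0.841, 0.428, 0.296, -0.151]
force: [-1.1, -2.1, 2.7]
grip_width: 13.6
grasp_force: 118.7
clock: 15.85
position: [515.6, -50.6, 27.3]
eef_rot: [0.841, 0.428, 0.296, -0.151]
force: [-2.5, -3.0, 5.8]
grip_width: 13.3
grasp_force: 119.1
```

```bash
python3 -m inch '4.5 0 0 0 0 0 0;4.5 0 0 0 0 0 0;4.5 0 0 0 0 0 0;4.5 0 0 0 0 0 0;4.5 -.74 -1.02 1.55 0 0 0;4.5 -1.5 -2 3.1 0 0 0;4.5 -1.5 -2 3.1 0 0 0;4.5 -1.5 -2 3.1 0 0 0;4.5 0 0 0 0 0 0' 40
python3 - <<'E'
from go import *
p,r=now()
for n in("top","side"):
    im,d=grab_frame(n);cv2.imwrite(f"pics/{n}5.png",im);P=cloud(n,d)
    f=np.array([np.cos(np.radians(54)),np.sin(np.radians(54)),0]);y=np.array([-f[1],f[0],0]);q=(P-[508,-60,0]).reshape(-1,3)@np.c_[f,y,[0,0,1]]
    q=q[(q[:,0]>50)&(q[:,0]<160)&(abs(q[:,1])<45)]
    k=q[(abs(q[:,1])<20)];k2=q[q[:,2]>28]
    print(n,[(a,np.percentile(k[(k[:,0]>a)&(k[:,0]<a+20)][:,2],[10,50]).round(1).tolist()) for a in range(50,150,20)],"walls",k2.min(0).round(),k2.max(0).round(),
      [np.percentile(k2[(k2[:,0]>a)&(k2[:,0]<a+20)][:,2],90).round(1) for a in range(60,140,20)])
# dish roller next: finger axis yaw19 -> forward dir = yaw19+90
for yaw in(109,109-180):
    r1=pose(yaw,0);delta(p,r,[387,-290,110],r1)
E
```

```text
clock: 16.98
position: [463.5, -122.6, 137.2]
eef_rot: [0.841, 0.428, 0.296, -0.149]
force: [-0.4, -0.2, -0.3]
grip_width: 45.1
grasp_force: 0.0
top [(50, [3.6, 6.9]), (70, [3.0, 6.0]), (90, [3.3, 6.3]), (110, [4.4, 7.1]), (130, [7.9, 10.9])] walls [ 50. -35.  28.] [151.  32.  58.] [np.float64(50.8), np.float64(48.7), np.float64(44.0), np.float64(42.2)]
side [(50, [-1.6, 14.7]), (70, [2.0, 4.5]), (90, [2.2, 4.4]), (110, [2.8, 6.9]), (130, [7.0, 10.2])] walls [ 50. -37.  28.] [151.  33.  53.] [np.float64(48.2), np.float64(46.5), np.float64(42.0), np.float64(41.4)]
total cm [ -7.65 -16.74  -2.72] rot [-0.694  0.107  0.924] n 7 each [-1.09 -2.39 -0.39] [-0.099  0.015  0.132]
total cm [ -7.65 -16.74  -2.72] rot [ 0.126  0.815 -2.081] n 13 each [-0.59 -1.29 -0.21] [ 0.01   0.063 -0.16 ]
```

The scoop stands flat on the mat, with its floor level at about 6 mm. Next I'll refine the roller position from both views.

```bash
python3 - <<'E'
from go import *
for n,f in(("top","pics/top0.png"),("side","pics/side0.png")):
    im=cv2.imread(f);d=np.load(n+"0.npy");P=cloud(n,d);R_=np.hypot(P[...,0]-385,P[...,1]+289)
    g=im.max(2).astype(int)
    k=(R_<32)&(g<(135 if n=="top" else 175))
    v,u=np.nonzero(k);print(n,len(u),P[k][:,2].min(),P[k][:,2].max())
    p=onz(n,np.c_[u,v],14.5);print("sil centre z14.5",p.mean(0).round(1), p.min(0).round(1),p.max(0).round(1))
    t=(R_<32)&(P[...,2]>20);q=P[t];print("top pts",len(q),q.mean(0).round(1))
    b=cv2.minAreaRect(p[:,:2].astype(np.float32));print(b)
E
```

```text
top 60 0.5179689066233095 26.108246997491506
sil centre z14.5 [ 388.9 -293.6   14.5] [ 375.7 -307.2   14.5] [ 400.6 -278.8   14.5]
top pts 43 [ 386.9 -289.    24.5]
((388.11956787109375, -293.0204162597656), (19.694339752197266, 29.60927391052246), 18.553924560546875)
side 89 -1.0556372729681698 29.461103793374605
sil centre z14.5 [ 390.4 -297.2   14.5] [ 380.2 -313.5   14.5] [ 401.8 -277.1   14.5]
top pts 58 [ 388.7 -292.5   24.4]
((390.1028137207031, -296.0714416503906), (16.50939178466797, 36.346275329589844), 17.22869300842285)
```

```bash
python3 -m inch '4.5 -1.09 -2.39 0 -.099 .015 .132;4.5 -1.09 -2.39 0 -.099 .015 .132;4.5 -1.09 -2.39 0 -.099 .015 .132;4.5 -1.09 -2.39 0 -.099 .015 .132;4.5 -1.09 -2.39 0 -.099 .015 .132;4.5 -1.09 -2.39 -1.3 -.099 .015 .132;4.5 -1.1 -2.4 -1.4 -.1 .015 .132;4.5 0 0 0 0 0 0;4.5 0 0 0 0 0 0'
python3 - <<'E'
from go import *
p,r=now();delta(p,r,[387,-289.5,60],pose(109,0));print(robot.read_state()["joint_positions"].round(2))
E
```

```text
clock: 18.2
position: [386.8, -287.0, 108.2]
eef_rot: [0.581, 0.814, -0.0, -0.002]
force: [1.0, 0.2, 0.6]
grip_width: 45.2
grasp_force: 0.0
total cm [ 0.02 -0.25 -4.82] rot [-0.002 -0.003  0.002] n 1 each [ 0.02 -0.25 -4.82] [-0.002 -0.003  0.002]
[-0.64  0.23 -0.3   1.05 -0.    0.6 ]
```

```bash
python3 -m inch '3.5 .12 -.4 0 0 0 0;3.5 0 0 -3.5 0 0 0;3.5 0 0 -3.5 0 0 0;3.5 0 0 -1.8 0 0 0;3.5 0 0 -.8 0 0 0;3.5 0 0 -.3 0 0 0;3.5 0 0 0 0 0 0;3.5 0 0 0 0 0 0'
python3 - <<'E'
from go import *
a,_=grab_frame("side");b,_=grab_frame("top")
cv2.imwrite("pics/s6.png",np.hstack([cv2.resize(a[310:380,225:295],(400,400),interpolation=cv2.INTER_CUBIC),cv2.resize(b[240:310,395:465],(400,400),interpolation=cv2.INTER_CUBIC)]))
E
```

```text
clock: 19.2
position: [388.1, -292.4, 10.1]
eef_rot: [0.581, 0.814, -0.001, -0.0]
force: [0.3, 0.1, 0.2]
grip_width: 35.0
grasp_force: 0.0
```

View pics/s6.png

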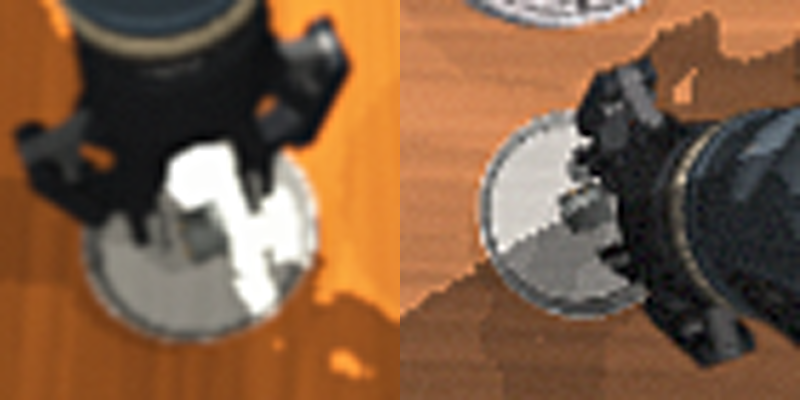

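The roller is between the fingers, at (205,235) in the left half. I'll close, lift and look.

```bash
python3 -m inch '1 0 0 0 0 0 0;1 0 0 0 0 0 0;1 0 0 0 0 0 0;1 0 0 0 0 0 0;1 0 0 .5 0 0 0;1 0 0 2 0 0 0;1 0 0 3 0 0 0;1 0 0 2.5 0 0 0;1 0 0 0 0 0 0' 40
python3 - <<'E'
from go import *
p,r=now();M=r.as_matrix();f,y=M[:,0],M[:,1]
for n in("top","side"):
    im,d=grab_frame(n);P=cloud(n,d);q=(P-p).reshape(-1,3)@np.c_[f,y,[0,0,1]]
    k=(abs(q[:,1])<8)&(abs(q[:,0])<25)&(q[:,2]>-25)&(q[:,2]<25);print(n,k.sum(),np.percentile(q[k],[2,50,98],axis=0).round(1).tolist() if k.any() else "")
v=np.array([548.2,-275.8]);a=np.radians(171.4);t=v+41*np.array([np.cos(a),np.sin(a)])
print(t);delta(p,r,[*t,80],pose(171.4,0))
E
```

```text
clock: 20.42
position: [388.7, -292.9, 91.3]
eef_rot: [0.581, 0.814, -0.001, 0.001]
force: [-0.3, 0.9, -0.3]
grip_width: 10.0
grasp_force: 0.0
top 3 [[-8.2, -5.9, 23.6], [-0.7, -5.8, 23.9], [7.1, -5.8, 24.7]]
side 3 [[-9.3, -5.4, 21.1], [-9.1, 5.1, 23.4], [-4.7, 6.0, 23.6]]
[ 507.66098838 -269.66905092]
total cm [11.89  2.32 -1.13] rot [0.003 0.002 1.089] n 7 each [ 1.7   0.33 -0.16] [0.    0.    0.156]
```

The grasp missed, because the jaws met nothing. I'll move aside and find the roller again by numbers, as the ten pictures are used up.

```bash
python3 -m inch '3.5 0 0 2 0 0 0;3.5 -4 4 2 0 0 0;3.5 -4 4 0 0 0 0;3.5 -4 4 0 0 0 0;3.5 0 0 0 0 0 0'
cat > ro.py <<'E'
from go import *
for n in("top","side"):
    im,d=grab_frame(n);P=cloud(n,d);R_=np.hypot(P[...,0]-385,P[...,1]+289);g=im.max(2)
    print(n,"dish px",(R_<38).sum(),"zmax",P[R_<38][:,2].max().round(1))
    k=(R_<38)&(P[...,2]>9);q=P[k];v,u=np.nonzero(k)
    if len(q)<5: print("none",len(q));continue
    print("raised",len(q),q.mean(0).round(1),q.min(0).round(1),q.max(0).round(1))
    t=q[q[:,2]>20];
    if len(t)>3: print("top",len(t),t.mean(0).round(1)); e=cv2.minAreaRect(t[:,:2].astype(np.float32));print(e)
    # small text map: height and brightness
    y0,y1,x0,x1=v.min()-2,v.max()+3,u.min()-2,u.max()+3
    print("pix0",x0,y0)
    for a in range(y0,y1): print(" ".join("%3d"%g[a,b] for b in range(x0,x1)),"|"," ".join("%2.0f"%P[a,b,2] for b in range(x0,x1)))
E
python3 ro.py
```

```text
clock: 21.15
position: [264.0, -169.2, 128.3]
eef_rot: [0.58, 0.814, -0.001, -0.003]
force: [0.7, 0.3, 0.4]
grip_width: 35.1
grasp_force: 0.0
top dish px 580 zmax 28.5
raised 61 [ 386.7 -287.7   22.1] [ 372.6 -302.     9.2] [ 397.8 -263.3   28.5]
top 45 [ 387.3 -289.3   24.1]
((387.3230895996094, -289.9483642578125), (17.650970458984375, 19.167280197143555), 25.42873764038086)
pix0 415 270
201 197 200 200 201 200 197 199 203 202 204 201 204 205 208 211 207 205 201 199 |  3  3  2  2  3  3  2  1  2  3  0  7  2  3  3  2  5  2  5  7
196 199 201 197 199 195 199 197 195 201 200 204 211 213 213 126 126 209 196 189 |  3 -2  5  1  3  6  2  2  1  1  2  2 -1  3  6  1  5  1  3 -1
191 195 196 198 196 195 196 195 203 208 209 171  91  84  88  84 116 131 201 196 |  5  4  2  2  4  2  4  5 -1  4  4 -1  4 14 21 19  3  2  5  2
196 194 197 203 201 197 198 209 216 146 136  46 100 121 103  79 123 123 212 201 |  5  4  3  2  1  3  1  1  4  3 13 21 24 27 24 20  3  0  1  3
202 199 202 200 203 205 209 173  86  66 122 134 135 132 121  95  92 118 136 210 |  2  2  2  2  2  1  4  3 18 21 26 24 26 24 26 23  3  3  3 
[... 2334 characters left out ...]

116 113  94  80  95 119 124 118 109  93 116 207 252 253 | -1  5  9 22 24 25 22 25 20 18 20 -0  3  4
116 118 110  95  97 108 106  99  90  79  95 188 252 254 |  5  3  6 21 22 22 20 17 21 18 17 16  4 -0
114 116 117 103  92  90  87  80  75  70  88 182 252 254 |  3  4  1 12 21 24 19 17 19 15 13  8  2  3
114 117 116 111  87  72  70  72  82  88  95 168 251 254 |  0  3  2  1 22 16 21 16 16  7  1  5  3  4
112 115 116 113  92  73  77  93 117 126 125 170 250 255 |  3 -0  1  6 15 13 10 12  3  2 -2  3 -0  3
113 114 115 119 115 105 117 128 137 137 130 162 242 255 |  2  2  1 -1  3 -1  1  2  7  5  5 -0  1  2
120 120 124 131 133 132 133 135 136 134 127 132 183 240 |  4  1  2  3  0  5  6  6  4  5 -2  1  5  1
```

The roller hasn't moved: (388,−291), axis about 18°. I'll go in again, deeper, and check the grip before lifting.

```bash
python3 -m inch '3.5 4 -4 0 0 0 0;3.5 4 -4 0 0 0 0;3.5 4 -4 -2 0 0 0;3.5 .3 0 -3 0 0 0;3.5 0 0 -3.5 0 0 0;3.5 0 0 -2 0 0 0;3.5 0 0 -1 0 0 0;3.5 0 0 -.5 0 0 0;3.5 0 0 0 0 0 0;3.5 0 0 0 0 0 0'
python3 -m inch '3.5 0 0 0 0 0 0'
```

```text
clock: 22.5
position: [391.1, -292.4, 10.1]
eef_rot: [0.581, 0.814, -0.001, -0.0]
force: [0.2, -0.2, -0.7]
grip_width: 35.2
grasp_force: 0.0
clock: 22.62
position: [391.0, -292.3, 10.0]
eef_rot: [0.581, 0.814, -0.001, -0.0]
force: [0.8, 0.5, -0.2]
grip_width: 34.8
grasp_force: 0.0
```

```bash
python3 -m inch '3.5 -.3 .1 -.3 0 0 0;3.5 0 0 0 0 0 0;.5 0 0 0 0 0 0;.5 0 0 0 0 0 0;.5 0 0 0 0 0 0;.5 0 0 0 0 0 0;.5 0 0 0 0 0 0;.5 0 0 0 0 0 0' 40
python3 -m inch '.5 0 0 0 0 0 0;.5 0 0 0 0 0 0;.5 0 0 0 0 0 0'
```

```text
clock: 23.62
position: [387.6, -291.0, 6.4]
eef_rot: [0.581, 0.814, -0.001, -0.001]
force: [-1.1, -0.3, -0.4]
grip_width: 5.1
grasp_force: 0.0
clock: 24.0
position: [387.6, -291.0, 6.4]
eef_rot: [0.581, 0.814, -0.001, -0.001]
force: [-0.3, -0.6, 0.4]
grip_width: 4.9
grasp_force: 0.0
```

```bash
python3 - <<'E'
from go import *
p,r=now();M=r.as_matrix();print(p,M.round(2).tolist())
im,d=grab_frame("side");P=cloud("side",d);g=im.max(2)
o,_=rays("side",[[0,0]])
for a in range(336,364): print(a," ".join("%3d"%g[a,b] for b in range(248,276)),"|"," ".join("%2.0f"%min(99,P[a,b,2]) for b in range(248,276)))
E
```

```text
[ 387.61300072 -291.03813093    6.44284444] [[-0.33, 0.95, -0.0], [0.95, 0.33, -0.0], [0.0, -0.0, -1.0]]
336  19  22  23  22  21  21  20  20  27  69 104  72  30  18  22  24  22  24  21  22  21  22  23  21  19  20  90 205 | 99 99 99 99 99 99 99 99 99 99 99 65 75 95 99 99 99 99 99 99 83 82 86 86 84 81 79  2
337  22  21  22  21  23  24  21  19  54 153 210 150  55  19  19  24  25  24  18  14  20  27  22  14  15  45 140 244 | 99 99 99 99 99 99 99 99 99  6  6 66 72 90 99 99 99 99 99 99 74 82 79 84 81 78  8 11
338  21  21  22  23  25  26  21  17  61 185 255 195  70  17  20  22  22  18  26  74 134 154 123  78  74 108 164 218 | 83 99 99 99 99 99 99 99 99  7  5 67 71 76 97 99 97 93 95 75 71 78 77 80 77 12  8 11
339  21  21  24  21  23  25  23  18  57 186 255 204  76  15  18  22  21  18  62 181 255 255 252 210 185 178 185 198 | 84 82 85 93 99 99 99 99 99 99  2 59 64 76 92 94 82 84 82 69  0  4  4  3  2  5  7  9
340  21  23  22  20  22  23  21  18  39 156 253 208  88  20  16  22  19  14  90 226 255 255 255 255 248 221 194 189 | 85 82 79 80 99 99 99 99 99 99  5 51 61 75 80 81 77 76 76  1  1  4 -1 
[... 3960 characters left out ...]
 227 148 |  0  4  3  5  4  8  5  2  3  5  3  6  4  7  3  5  2  3  5  4 -1 -2  0  3  4  2 10 11
361 143 143 140 140 143 143 139 143 144 144 141 138 137 139 141 145 140 139 138 140 143 139 135 168 230 219 160 135 |  1  6 -1  5 10  0  4  5  4  1  3  1  4 -0  4  2  5  2 -2  5  2  6  2  6  3  3 10 13
362 144 144 139 142 142 143 141 142 143 142 140 138 139 138 141 143 140 139 139 141 144 142 137 129 133 128 133 142 |  1  6  3  6  4  0  3  3  3  3  5 -2  3  4  0 -1  3  1  2  3  4  6  2  1  1  7 11  0
363 139 145 140 141 144 141 140 141 143 142 142 138 138 139 140 143 140 139 139 142 144 143 126  95 100 134 148 147 |  3  3  2  1  4  3  5  6  0  4  3  5  2  5  1  4  0  1  5  4 -1  3 -1  5  8 10 -1 -2
```

```bash
python3 - <<'E'
from go import *
p,r=now()
for n,box in(("side",(343,356,255,267)),("top",(262,290,412,434))):
    im,d=grab_frame(n);P=cloud(n,d);v0,v1,u0,u1=box
    q=P[v0:v1,u0:u1]-[p[0],p[1],0]
    print(n)
    for a in range(q.shape[0]): print(v0+a," ".join("%d,%d,%d"%tuple(x) if x[2]<90 else "-" for x in np.nan_to_num(q[a,::2 if n=="side" else 3],nan=999)))
E
```

```text
side
343 -6,-13,79 -2,-13,78 -3,23,6 6,-8,68 10,-7,64 14,-2,54
344 -6,-15,77 -2,-12,72 -3,22,3 5,-7,61 10,-7,60 14,-1,47
345 -6,-15,74 -2,-13,69 - 5,-7,55 10,-9,59 13,-1,42
346 -7,-15,68 -3,-11,60 0,-10,58 4,-4,45 9,-7,49 13,-4,44
347 -8,-9,52 -3,-12,57 0,-12,57 3,-2,37 9,-7,46 13,-2,35
348 -9,-9,46 -4,-11,51 0,-10,47 3,0,26 8,-7,40 11,10,3
349 -9,-9,42 -4,-12,46 0,-12,45 2,-1,24 8,-7,35 11,9,1
350 -10,-10,39 -5,-10,38 0,-10,37 3,-5,27 8,-6,28 11,5,4
351 -10,-11,35 -5,-11,34 0,-12,35 2,-3,18 7,-4,19 10,4,1
352 -13,2,1 -6,-8,23 -2,-6,20 2,-6,18 7,-6,17 12,-6,17
353 -13,0,0 -7,-5,13 -1,-10,22 2,-9,19 7,-8,16 11,-5,9
354 -12,-3,5 -8,-4,4 -2,-10,16 2,-12,20 6,-6,7 10,-3,1
355 -13,-4,0 -8,-4,0 -2,-13,17 1,-9,9 6,-5,0 10,-6,1
top
262 37,37,-1 37,28,-1 37,23,9 37,13,4 37,5,6 - - -
263 34,38,1 34,32,12 34,21,2 34,12,2 35,3,-1 33,24,88 - -
264 31,37,0 31,31,6 31,20,0 31,14,6 32,5,6 30,23,86 - 30,6,84
265 28,41,11 28,30,3 29,20,-2 29,13,2 29,3,0 28,21,81 - 28,5,79
266 25,41,11 26,31,5 26,21,1 26,13,2 26,4,3 25,22,81 25,16,89 -
267 23,40,8 23,30,4 23,22,3 23,13,1 23,5,4 22,21,79 23,14,81 -
268 
[... 740 characters left out ...]
 -12,5,1 -11,8,36 -10,7,59 -
281 -15,39,0 -15,31,2 -15,22,2 -15,13,1 -14,6,3 -14,-2,3 -13,2,42 -
282 -18,40,3 -18,31,3 -17,23,3 -17,14,3 -17,6,2 -17,-3,-1 -16,0,38 -
283 -20,40,3 -20,31,3 -20,23,3 -20,15,6 -20,6,4 -20,-3,0 -20,-10,2 -17,10,89
284 -23,39,0 -23,32,4 -23,22,1 -23,14,2 -23,5,0 -23,-1,4 -23,-10,2 -22,-18,5
285 -26,40,4 -26,30,-1 -26,23,2 -26,13,0 -25,7,6 -25,-1,3 -25,-10,3 -25,-18,3
286 -28,42,10 -28,32,4 - -28,15,4 -28,5,1 -28,-2,2 -28,-10,2 -28,-18,3
287 -31,43,14 -31,32,3 -31,23,4 -31,14,0 -31,7,7 -31,-2,2 -31,-11,1 -31,-18,3
288 -34,38,-2 -34,32,5 -34,22,0 -34,13,0 -34,6,3 -34,-1,3 -33,-9,5 -33,-18,4
289 -37,40,1 -36,34,10 -37,23,3 -36,16,6 -36,6,3 -36,-2,0 -36,-9,3 -36,-19,0
```

Depth shows the fingertips about 20 mm higher than the reported TCP, closed just above the roller. I'll open and descend further, watching the force.

```bash
python3 -c "
from bench import robot;print(robot.grip_point_offset)"
python3 -m inch '.5 0 0 1 0 0 0;3.5 0 0 0 0 0 0;3.5 0 0 0 0 0 0;3.5 0 0 0 0 0 0;3.5 0 0 -1 0 0 0;3.5 0 0 -.3 0 0 0;3.5 0 0 0 0 0 0;3.5 0 0 0 0 0 0'
cat > ti.py <<'E'
from go import *
p,r=now();M=r.as_matrix();w=robot.read_state()["grip_width"];print(p.round(1),w.round(1))
for n in("side","top"):
    im,d=grab_frame(n);P=cloud(n,d);q=(P-[p[0],p[1],0]).reshape(-1,3)@np.c_[M[:,0],M[:,1],[0,0,1]];g=im.max(2).ravel()
    for nm,c in(("finger -y",q[:,1]<-(w/2+1)),("finger +y",q[:,1]>w/2+1),("mid",abs(q[:,1])<w/2-6)):
        k=(abs(q[:,0])<14)&c&(abs(q[:,1])<w/2+14)&(q[:,2]>9)&(q[:,2]<70);k&=(g<130) if nm!="mid" else True
        z=np.sort(q[k][:,2]);print(n,nm,len(z),z[:12].round(0),q[k].mean(0).round(1))
E
python3 ti.py
```

```text
18.700000000000003
clock: 25.15
position: [387.6, -291.1, 3.4]
eef_rot: [0.581, 0.814, -0.001, -0.001]
force: [0.6, -0.1, -0.4]
grip_width: 35.3
grasp_force: 0.0Traceback (most recent call last):
  File "ti.py", line 2, in <module>
    p,r=now();M=r.as_matrix();w=robot.read_state()["grip_width"];print(p.round(1),w.round(1))
                                                                                  ^^^^^^^
AttributeError: 'float' object has no attribute 'round'
```

```bash
sed -i 's/w.round(1)/w/' ti.py; python3 ti.py
```

```text
[ 387.6 -291.1    3.4] 35.27350378757503
side finger -y 40 [26. 31. 32. 33. 34. 35. 37. 37. 38. 38. 39. 40.] [ -7.8 -24.8  46.8]
side finger +y 30 [34. 38. 39. 40. 42. 42. 46. 46. 46. 47. 48. 48.] [-9.1 24.1 52.3]
side mid 79 [10. 10. 11. 11. 13. 13. 14. 15. 15. 15. 15. 17.] [-2.8 -0.1 21.7]
top finger -y 14 [31. 32. 34. 35. 38. 41. 45. 48. 50. 52. 61. 61.] [ 10.1 -23.   47.5]
top finger +y 16 [34. 36. 36. 37. 38. 39. 41. 43. 50. 51. 52. 60.] [ 9.8 24.1 49. ]
top mid 54 [13. 15. 16. 16. 17. 17. 18. 18. 19. 19. 19. 20.] [ 3.9  0.1 23. ]
```

Confirmed: the tips are near z≈30 while the TCP reads 3. Down another 14 mm in steps.

```bash
python3 -m inch '3.5 0 0 -.5 0 0 0;3.5 0 0 -.2 0 0 0;3.5 0 0 0 0 0 0'; python3 ti.py | grep finger;  python3 -m inch '3.5 0 0 -.4 0 0 0;3.5 0 0 -.2 0 0 0;3.5 0 0 0 0 0 0';python3 ti.py | grep finger
```

```text
clock: 25.62
position: [387.4, -290.9, -3.8]
eef_rot: [0.581, 0.814, -0.001, -0.001]
force: [0.2, -0.2, 0.4]
grip_width: 35.1
grasp_force: 0.0
side finger -y 49 [14. 26. 27. 27. 28. 30. 31. 32. 34. 35. 35. 35.] [ -8.9 -25.1  47.7]
side finger +y 40 [25. 29. 31. 32. 33. 35. 37. 39. 39. 39. 40. 40.] [-9.4 24.3 50.4]
top finger -y 16 [24. 27. 32. 34. 38. 39. 39. 41. 47. 48. 54. 56.] [ 10.4 -23.4  45.8]
top finger +y 23 [23. 27. 30. 31. 32. 34. 38. 40. 42. 44. 49. 50.] [ 8.8 25.7 50.4]
clock: 26.1
position: [387.4, -290.9, -9.8]
eef_rot: [0.581, 0.814, -0.001, -0.001]
force: [-0.4, 0.3, -0.0]
grip_width: 34.9
grasp_force: 0.0
side finger -y 71 [16. 19. 20. 20. 21. 21. 22. 23. 23. 23. 23. 25.] [ -6.8 -25.9  47. ]
side finger +y 49 [17. 19. 20. 22. 25. 26. 26. 28. 28. 32. 34. 35.] [-8.5 24.7 47.7]
top finger -y 18 [20. 20. 23. 25. 27. 30. 36. 38. 40. 45. 49. 51.] [ 10.7 -23.3  41.2]
top finger +y 29 [20. 21. 23. 24. 25. 28. 32. 34. 35. 36. 37. 40.] [ 7.5 26.3 47.8]
```

```bash
python3 -m inch '3.5 0 0 -.2 0 0 0;3.5 0 0 -.2 0 0 0;3.5 0 0 0 0 0 0;1 0 0 0 0 0 0;1 0 0 0 0 0 0;1 0 0 0 0 0 0;1 0 0 0 0 0 0;1 0 0 0 0 0 0;1 0 0 0 0 0 0' 40
```

```text
clock: 27.32
position: [387.7, -291.1, -13.5]
eef_rot: [0.581, 0.814, -0.001, -0.001]
force: [-0.2, 0.6, 3.0]
grip_width: 17.4
grasp_force: 41.2
```

Gripped at 17.4 mm. I'll lift and measure the roller in the tool frame.

```bash
python3 -m inch '1 0 0 .5 0 0 0;1 0 0 2 0 0 0;1 0 0 3 0 0 0;1 0 0 3 0 0 0;1 0 0 2 0 0 0;1 0 0 0 0 0 0;1 0 0 0 0 0 0'
cat > rt.py <<'E'
from go import *
p,r=now();M=r.as_matrix();print(p.round(1))
for n in("side","top"):
    im,d=grab_frame(n);P=cloud(n,d);q=(P-p).reshape(-1,3)@np.c_[M[:,0],M[:,1],[0,0,1]]
    k=(abs(q[:,0])<25)&(abs(q[:,1])<7)&(q[:,2]>8)&(q[:,2]<55);z=q[k]
    print(n,"roller",len(z),np.percentile(z,[3,50,97],axis=0).round(1).tolist() if len(z) else "")
    k=(abs(q[:,0])<14)&(abs(q[:,1])>10)&(abs(q[:,1])<22)&(q[:,2]>5)&(q[:,2]<60);print("tips",np.sort(q[k][:,2])[:10].round(0))
v=np.array([548.2,-275.8]);a=np.radians(171.4);t=v+41*np.array([np.cos(a),np.sin(a)])
print(t);delta(p,r,[*t,p[2]],pose(171.4,0))
E
python3 rt.py
```

```text
clock: 28.2
position: [387.3, -290.8, 90.8]
eef_rot: [0.581, 0.814, -0.001, -0.001]
force: [-1.2, 0.6, -0.9]
grip_width: 17.0
grasp_force: 40.8
[ 387.3 -290.8   90.8]
side roller 65 [[-10.3, -6.4, 26.9], [-4.2, -0.0, 36.6], [9.3, 6.2, 41.8]]
tips [24. 24. 27. 28. 28. 28. 29. 29. 29. 30.]
top roller 40 [[-3.1, -6.2, 27.7], [6.5, -0.6, 36.1], [12.2, 5.6, 42.0]]
tips [22. 26. 28. 28. 30. 30. 30. 31. 31. 32.]
[ 507.66098838 -269.66905092]
total cm [12.04  2.11  0.  ] rot [ 0.002 -0.003  1.089] n 7 each [1.72 0.3  0.  ] [ 0.    -0.     0.156]
```

```bash
python3 -m inch '1 1.5 .26 0 0 0 .136;1 1.5 .26 0 0 0 .136;1 1.5 .26 0 0 0 .136;1 1.5 .26 0 0 0 .136;1 1.5 .26 0 0 0 .136;1 1.5 .26 0 0 0 .136;1 1.5 .26 0 0 0 .136;1 1.54 .29 0 0 0 .137;1 0 0 -2 0 0 0;1 0 0 -2 0 0 0;1 0 0 0 0 0 0;1 0 0 0 0 0 0'
python3 rt.py; python3 - <<'E'
from go import *
# rib edges of the empty pocket in the variator frame, from both views
p,r=now();M=r.as_matrix();f,y=M[:,0],M[:,1]
for n in("top","side"):
    im=cv2.imread(f"pics/{n}0.png");P=cloud(n,np.load(n+"0.npy"));q=(P-[548.2,-275.8,0]).reshape(-1,3)@np.c_[f,y,[0,0,1]]
    k=(q[:,0]>36)&(q[:,0]<58)&(abs(q[:,1])<20)
    for lo in range(-18,18,3):
        s=k&(q[:,1]>=lo)&(q[:,1]<lo+3);print(n,lo+1.5,np.median(q[s][:,2]).round(1),end="; ")
    print()
E
```

```text
clock: 29.8
position: [508.0, -270.0, 51.6]
eef_rot: [0.075, 0.997, -0.001, -0.0]
force: [0.5, -0.4, -0.3]
grip_width: 17.2
grasp_force: 40.8
[ 508.  -270.    51.6]
side roller 1 [[-11.2, -2.8, 30.0], [-11.2, -2.8, 30.0], [-11.2, -2.8, 30.0]]
tips [32. 32. 33. 33.]
top roller 7 [[9.2, -6.0, 26.5], [10.4, -1.0, 29.5], [11.3, 5.8, 35.3]]
tips [24. 29. 30. 33. 34. 35. 36. 40. 43. 53.]
[ 507.66098838 -269.66905092]
total cm [-0.04  0.03  0.  ] rot [ 0.003 -0.001 -0.   ] n 1 each [-0.04  0.03  0.  ] [ 0.003 -0.001 -0.   ]
top -16.5 31.6; top -13.5 33.5; top -10.5 25.6; top -7.5 23.1; top -4.5 21.2; top -1.5 21.7; top 1.5 20.3; top 4.5 24.0; top 7.5 21.9; top 10.5 31.7; top 13.5 29.7; top 16.5 23.9; 
side -16.5 31.3; side -13.5 30.5; side -10.5 31.2; side -7.5 25.6; side -4.5 23.2; side -1.5 21.9; side 1.5 21.4; side 4.5 22.3; side 7.5 21.7; side 10.5 27.9; side 13.5 27.0; side 16.5 31.2;
```

Pocket centre checks out laterally. Lowering.

```bash
python3 -m inch '1 0 0 -2 0 0 0;1 0 0 -1 0 0 0;1 0 0 -.4 0 0 0;1 0 0 -.2 0 0 0;1 0 0 -.1 0 0 0;1 0 0 0 0 0 0;1 0 0 0 0 0 0'
```

```text
clock: 30.78
position: [508.2, -270.0, 14.7]
eef_rot: [0.075, 0.997, -0.002, -0.0]
force: [0.7, -0.1, 0.5]
grip_width: 17.2
grasp_force: 40.8
```

```bash
python3 -m inch '1 0 0 -.1 0 0 0;1 0 0 -.1 0 0 0;1 0 0 -.1 0 0 0;1 0 0 0 0 0 0;1 0 0 0 0 0 0'
```

```text
clock: 31.4
position: [508.2, -270.1, 13.0]
eef_rot: [0.075, 0.997, -0.002, 0.0]
force: [-4.8, 1.7, 17.6]
grip_width: 16.9
grasp_force: 50.6
```

Contact, most likely the fingertips on the ribs, since the roller's underside is already below the rib tops. I'll back off 2 mm and release.

```bash
python3 -m inch '1 0 0 .2 0 0 0;1 0 0 0 0 0 0;2.4 0 0 0 0 0 0;2.4 0 0 0 0 0 0;2.8 0 0 0 0 0 0;2.8 0 0 0 0 0 0;2.8 0 0 2 0 0 0;2.8 0 0 3 0 0 0;2.8 0 0 4 0 0 0;2.8 0 0 4 0 0 0;2.8 0 0 2 0 0 0' 20
python3 -m inch '2.8 -4 -2 0 0 0 0;2.8 -5 -3 0 0 0 0;2.8 -5 -3 0 0 0 0;2.8 -5 -3 0 0 0 0;2.8 -5 0 0 0 0 0;2.8 0 0 0 0 0 0'
cat > fin.py <<'E'
from go import *
a=np.radians(171.4);f=np.array([np.cos(a),np.sin(a),0]);y=np.array([-f[1],f[0],0])
for n in("top","side"):
    im,d=grab_frame(n);cv2.imwrite(f"pics/{n}_end.png",im);P=cloud(n,d);q=(P-[548.2,-275.8,0]).reshape(-1,3)@np.c_[f,y,[0,0,1]]
    g=im.max(2).ravel()
    for c in range(6):  # each pocket in its own frame
        t=np.radians(60*c);e=q[:,0]*np.cos(t)+q[:,1]*np.sin(t);s=-q[:,0]*np.sin(t)+q[:,1]*np.cos(t)
        k=(e>21)&(e<62)&(abs(s)<11)&(g<150)&(q[:,2]>25)
        print(n,60*c,k.sum(),e[k].mean().round(1),s[k].mean().round(1),np.percentile(q[k][:,2],[50,95]).round(1), "px dark e-range",np.percentile(e[k],[3,97]).round(0),"s",np.percentile(s[k],[3,97]).round(0))
E
python3 fin.py
```

```text
clock: 32.78
position: [508.8, -270.3, 165.8]
eef_rot: [0.075, 0.997, -0.002, 0.001]
force: [0.4, -0.2, 0.5]
grip_width: 27.9
grasp_force: 0.0
clock: 33.52
position: [265.1, -379.8, 163.6]
eef_rot: [0.077, 0.997, -0.001, -0.001]
force: [0.8, 0.5, -0.4]
grip_width: 28.0
grasp_force: 0.0
top 0 62 33.8 -1.7 [37.4 41. ] px dark e-range [22. 43.] s [-10.   8.]
top 60 62 32.6 -1.1 [36.6 41.7] px dark e-range [23. 44.] s [-9.  9.]
top 120 41 32.0 -0.3 [37.6 41.3] px dark e-range [23. 42.] s [-9.  9.]
top 180 57 32.4 1.8 [38. 41.] px dark e-range [23. 53.] s [-8.  9.]
top 240 58 33.5 1.1 [38.  41.5] px dark e-range [23. 43.] s [-8.  9.]
top 300 48 35.1 0.1 [37.6 41.2] px dark e-range [23. 44.] s [-8.  8.]
side 0 49 31.5 2.5 [35.6 40.6] px dark e-range [21. 49.] s [-8. 10.]
side 60 66 36.9 1.4 [35.2 40.7] px dark e-range [23. 54.] s [-10.  10.]
side 120 63 36.5 -0.6 [36.  40.4] px dark e-range [23. 45.] s [-8.  9.]
side 180 55 36.0 -1.6 [36.4 41.2] px dark e-range [24. 58.] s [-11.  10.]
side 240 43 31.9 -2.2 [36.5 40.7] px dark e-range [24. 53.] s [-10.   9.]
side 300 36 28.2 1.0 [37.  41.2] px dark e-range [23. 40.] s [-9.  8.]
```

```bash
python3 - <<'E'
from h import *
for n in("top","side"):
    a=cv2.imread(f"pics/{n}0.png");b=cv2.imread(f"pics/{n}_end.png")
    im,d=grab_frame(n);P0=cloud(n,np.load(n+"0.npy"));P=cloud(n,d)
    B=P0-[576.3,398,0];e=B[...,0]*.448+B[...,1]*.894;s=-B[...,0]*.894+B[...,1]*.448
    k=(abs(s)<60)&(e<-40)&(e>-95)&(P0[...,2]>135)&(P0[...,2]<225);print(n,"flap dz",k.sum(),np.nanmedian((P-P0)[k][:,2]),np.nanpercentile((P-P0)[k][:,2],[5,95]))
    D=(cv2.GaussianBlur(cv2.absdiff(a,b),(3,3),0).max(2)>45)&(P0[...,2]<200)&(P0[...,0]>330)&(P0[...,0]<850)&(abs(P0[...,1])<500)
    nn,l,st,c=cv2.connectedComponentsWithStats(D.astype(np.uint8));print([(st[i,4],c[i].round().tolist()) for i in range(1,nn) if st[i,4]>15])
E
```

```text
top flap dz 1681 0.07777993840323916 [-3.34051216  3.56638994]
[(np.int32(705), [318.0, 208.0]), (np.int32(40), [422.0, 230.0]), (np.int32(66), [359.0, 237.0]), (np.int32(391), [463.0, 281.0]), (np.int32(80), [428.0, 275.0])]
side flap dz 1180 0.11160357741539428 [-4.60243569  4.44785029]
[(np.int32(507), [323.0, 242.0]), (np.int32(45), [297.0, 272.0]), (np.int32(31), [302.0, 289.0]), (np.int32(43), [313.0, 338.0]), (np.int32(115), [261.0, 353.0]), (np.int32(334), [247.0, 377.0])]
```

The flap is shut, and only the scoop, the pocket, the dish roller and arm shadows changed. Handing in.

```bash
python3 -c "
from bench import robot;print(robot.sign_off())"
```

```text
the job is handed in; nothing more can be done
None
```

The job is handed in (result not returned): the pan tipped out empty with no rollers on the bench and the flap shut, the scoop is flat on the mat, the new roller lies in the empty pocket, and the bystanders show no movement.

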